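Assemble a duplicating flask round a dental bridge

ROBOT

A 6-joint arm with a two-finger parallel gripper is mounted at the origin on a cart in front of the work surface, level with it; the furniture and walls round the work are solid. World frame = base frame: x ahead of the robot, y to its left, z up, the work surface at z = 0. Lengths are in m, angles in rad, forces in N, time in s.
With the tool pointing down it reaches from about 0.35 to 0.975 m from the base axis. Payload 4.9 kg.
Tool frame: the origin (TCP) lies at the very end of the fingers, on their centre line; the grasp point (between the pads) lies 19 mm behind it; z points along the fingers, y is the line along which they close (so a half turn about z gives the same grasp; the last joint's range is limited). The gripper opens to 85 mm and grips with 20 to 120 N. Pads are 22 mm wide; open, the fingers measure 114 mm over their backs; the gripper's body (76 mm by 85 mm) begins 54 mm behind the grasp point. The pads swing forward as they close: fully open they stand 13 mm farther back than shut.
Start: joints at [-1.299, 0.053, 1.613, -0, 1.476, -0.119], TCP at [0.238, -0.578, 0.231] pointing down, gripper open.
Joint ranges: [-3.01, 3.01], [-1.01, 2.22], [0.06, 2.58], [-1.02, 4.17], [0.09, 2.62], [-3.14, 3.14]. Speed limits (rad/s): [2.57, 2.57, 3.14, 3.14, 3.14, 3.14].

INTERFACE

Orientations are given as a unit quaternion [w, x, y, z].
In Python, from plant import state, optics, ticket, nets gives the robot as it stands. The module is installed in compiled form; this text tells all that it offers.
- The arm moves only by the shell command python3 -m inch 'ROWS' [OPENING]. ROWS is JSON, a list of rows, each an object of numbers: "dx", "dy", "dz": the shift along the tool's x, y, z as a fraction of full scale; "rx", "ry", "rz": the turn, a rotation vector about the tool's x, y, z as a fraction of full scale. In form: [{"dx": .., "dy": .., "dz": .., "rx": .., "ry": .., "rz": ..}, ...]. A call has 1 to 5 rows; each row is the pose to reach, as a shift and turn from the pose commanded when the call began, along the tool's axes at that moment; what a row does not reach only later rows make up. Full scale, the value 1, is 0.8 m for a shift and 1.5 rad for a turn. A row lasts 1/10 s, in which the tool goes at most 50 mm and 8.59 degrees, less where a joint would pass 70% of its speed; a pose out of reach is approached as far as the arm can. A call with a number of a shift or a turn outside -1 to 1 is refused whole. A call with a gripper value outside its range is refused whole. OPENING is the opening, from -1 (shut) to 1 (fully open), set as the call begins (- or left out, the last holds). The fingers move at their own pace and stop on an object; the grip force is fixed at half the most. Time passes only in rows, so rows that repeat a pose let the fingers close. It gives the time, the measured TCP pose, the force, the opening and the grip force at its end, in the units of the state.
- state(): the state, without advancing time (a new reading comes with each control period).
- optics.grab_frame(name): name is "scene" or "side" or "wrist"; returns the picture (384x512x3 uint8, red, green, blue); there is no depth.
- optics.camera_info(name): a dict with "fx", "fy", "cx", "cy" (pixels), "R" (3x3) and "t" (3): a world point X has camera coordinates R X + t. Camera axes: x right, y down, z forward; pixel columns grow to the right and rows downward; lengths in m; the calibration is good to about 2 mm. A picture is of the moment at which its call begins: read the wrist's pose just before it. camera_info takes no time and is no camera call; for the wrist camera it gives the pose at the moment of the call.
- ticket.job_done(): hands the job in; it is judged then, once.
Trained networks look in the newest picture that a camera, given by its name, has taken for a name from the list of things; names that differ only in an ending like _2 or _b are one class to them, and where a whole thing is asked for, a point or a joint stands for the part that bears it (a point fixed in the world has none). Each returns a list of dicts, best first, with "confidence" (0 to 1); they miss things now and then, are a little off and sometimes report something else, mostly with a low value. They report only what shows in the picture. A call takes as long as a camera call.
- nets.boxes_of(camera, name): "bbox" ([centre column, centre row, width, height] in pixels, round what is visible of it).
- nets.outline_of(camera, name): "pixels" (384x512 bool, what is visible of it) and "bbox" ([centre column, centre row, width, height] in pixels, round what is visible of it).
The state is a dict: "time": time; "joint_pos": joint angles; "joint_vel": joint speeds; "joint_efforts": joint torques, N m; "tool_pos": TCP position; "tool_rot": TCP orientation; "contact_force": force on the tool from outside, world axes, zero at the start; "ft_torque": the same for the moment, N m; "gripper_width": opening from 0.0 (shut) to 1.0 (fully open); "grasp_force": force on a finger pad.
Only numpy, scipy, OpenCV 4.12 (cv2) and the standard library are available. Lean on these libraries where they do the work, as an engineer would, in place of code of your own. Each camera call takes 0.05 s, during which the arm holds its last target. There are 200 camera calls.

TASK

Get the duplicating flask ready for pouring on the round levelling plate: first stand the flask base in the middle of the plate, cone up, then lay the little white dental bridge, teeth up, on the middle of the base's top. Then lower the wide sleeve over the bridge so that it sits fully down on the base's shoulder, and close it with the lid, fully seated. Let go of each part before you take the next; leave the narrow sleeve, the spatula and the marker where they lie.

Things in the scene. Friction and masses are not known exactly. Their poses are not given: they have to be found in the camera images.
- plate: Round dark steel levelling plate, 100 mm diameter, fixed to the bench, with two thin bright concentric rings on top. Origin at the centre of its underside on the bench; its flat top is 12 mm above the origin. z up.
- base: Flask base, a loose solid grey plastic disc of 60 mm diameter and 20 mm height with a flat shoulder, and on it a raised cone: 47 mm diameter for the first 2 mm, tapering to a flat top of 38 mm diameter, 28 mm above the underside. It stands cone up at the start. Origin at the centre of the underside, z up. About 0.12 kg.
- bridge: Small white dental bridge of joined teeth, 11 mm (its x) by 28 mm (its y) by 9 mm high; origin at the centre of its underside, z up (teeth up, as it lies at the start). Grip it across its 11 mm width, along its x. 12 g.
- sleeve: The wide flask sleeve: a plain aluminium tube standing upright, open at both ends, outer diameter 59 mm, inner 51 mm (4 mm wall), 42 mm high; slips over the base's cone with 2 mm clearance each side and rests on the base's shoulder, 20 mm above the base's underside. Origin at the centre of its lower end, z up. About 0.10 kg.
- lid: Flask lid: aluminium disc, 59 mm diameter, with a black round knob on top (18 mm diameter, from 12 to 30 mm above the lid's underside, grip it there) and two small dark holes. Below the disc a chamfered plug, 6 mm deep, 47 mm diameter (41 mm at its foot), enters the wide sleeve with 2 mm clearance each side; the lid lies on the plug, knob up, at the start. Origin at the centre of the plug's foot, z up; seated, it lies 36 mm above the sleeve's lower end. About 0.08 kg.
- narrow_sleeve: A narrower aluminium tube, outer diameter 42 mm, inner 35 mm, 42 mm high, of another flask; too narrow for this base. Not to be moved. Origin at the centre of its lower end, z up.
- spatula: Slim metal spatula with handle, 148 mm long (its y), 10 mm wide, 9 mm high, lying roughly along the world x among the parts. Not to be moved. Origin at the centre of its underside.
- marker: Black and red marker pen, 133 mm long (its y), 12 mm thick, lying roughly along the world x among the parts. Not to be moved. Origin at the centre of its underside.

How it is judged:
By the outcome, as a careful person would: the job done as asked, in the order asked, and still so for the second after the job is handed in, with the robot touching nothing.
It also fails if it takes over 106 s, if anything falls off the work surface, if the arm or the gripper's body presses on something with over 40 N, if the wrist force passes 120 N, or if a joint passes its speed limit or range.

## Working session

There is one attempt and no reset: what is moved stays moved. The work goes in short steps, Python scripts to look and compute and a shell command to move; the robot and the scene stay as the last step left them, time stands still between calls to the robot, and variables do not carry over. Pictures are saved under pics/ and viewed, at most 14 in all, crops included, and the job is handed in when it is done.

```bash
mkdir -p pics; python3 - <<'E'
from plant import state, optics, ticket, nets
import cv2,numpy as np
s=state();print(s['time'],s['tool_pos'],s['tool_rot'],s['gripper_width'])
ims=[]
for c in ["scene","side","wrist"]:
    im=optics.grab_frame(c);cv2.imwrite(f'pics/{c}0.png',im[:,:,::-1]);i=optics.camera_info(c)
    print(c,i['fx'],i['cx'],i['cy'],'pos',-np.array(i['R']).T@np.array(i['t']),'fwd',np.array(i['R'])[2])
    for n in ["plate","base","bridge","sleeve","lid","narrow_sleeve"]:
        print(n,[(np.round(b['bbox']).astype(int).tolist(),round(b['confidence'],2)) for b in nets.boxes_of(c,n)[:2]])
E
```

```text
0.0 [ 0.23792889 -0.57727067  0.23008327] [-9.99441184e-04  9.80966321e-01  1.94175370e-01 -6.48480689e-05] 0.9953008068120496
scene 360.8429607345836 257.11832135254093 187.81172077968597 pos [0.01375977 0.44217364 0.53787935] fwd [ 0.63324074 -0.49016449 -0.5989532 ]
plate [([165, 212, 45, 30], 0.58)]
base [([256, 179, 20, 22], 0.93)]
bridge [([353, 187, 8, 3], 0.44)]
sleeve [([298, 212, 31, 31], 0.87)]
lid [([195, 263, 30, 26], 0.95), ([218, 220, 51, 22], 0.68)]
narrow_sleeve [([320, 148, 16, 23], 0.71)]
side 387.26623581735635 262.35109202896894 188.85507787402668 pos [0.22106764 0.40081145 0.74755452] fwd [ 0.36730903 -0.44131953 -0.81873143]
plate [([168, 237, 47, 43], 0.7)]
base [([250, 175, 22, 21], 0.93)]
bridge []
sleeve [([304, 211, 28, 34], 0.59)]
lid [([219, 290, 29, 28], 0.56)]
narrow_sleeve [([306, 120, 18, 24], 0.86)]
wrist 271.2920065279035 263.24684198792875 193.73908395384976 pos [ 0.30585017 -0.54889334  0.37353715] fwd [-0.27019861 -0.11084798 -0.95640234]
plate []
base []
bridge []
sleeve []
lid []
narrow_sleeve []
```

View pics/scene0.png

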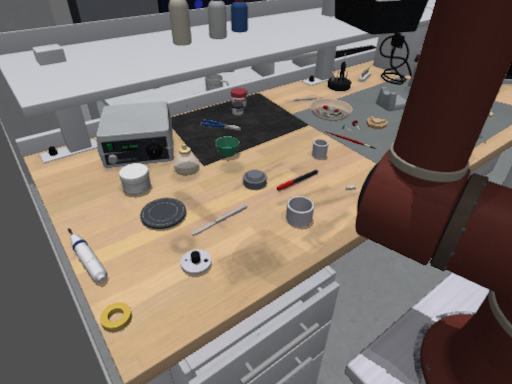

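View pics/side0.png

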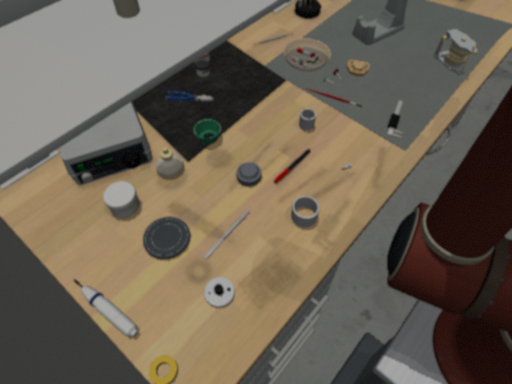

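Scene view: plate (164,213), base (256,179), sleeve (300,212), lid (196,261), bridge (350,187), narrow sleeve (320,149). Side view: plate (166,237), base (249,174), sleeve (305,212), lid (219,292), bridge (347,167).

```bash
cat > h.py <<'E'
from plant import state, optics, ticket, nets
import numpy as np, cv2
from scipy.spatial.transform import Rotation as Ro
def ray(i,u,v,z):
    R=np.array(i['R']);c=-R.T@np.array(i['t'])
    d=R.T@np.array([(u-i['cx'])/i['fx'],(v-i['cy'])/i['fy'],1]);return c+d*(z-c[2])/d[2]
def proj(i,X):
    p=np.asarray(X)@np.array(i['R']).T+np.array(i['t']);return np.c_[i['fx']*p[:,0]/p[:,2]+i['cx'],i['fy']*p[:,1]/p[:,2]+i['cy']]
def go(x,y,z,yaw=None):
    """rows values (tool frame) for a TCP goal pointing straight down; yaw = direction angle (deg) of the tool y line in world"""
    s=state();q=s['tool_rot'];R=Ro.from_quat([q[1],q[2],q[3],q[0]])
    d=R.inv().apply(np.array([x,y,z])-s['tool_pos'])/0.8
    Y=R.apply([0,1,0]);cur=np.degrees(np.arctan2(Y[1],Y[0]))
    if yaw is None: yaw=cur
    yaw=cur+(yaw-cur+90)%180-90
    a=np.radians(yaw);y_=np.array([np.cos(a),np.sin(a),0]);z_=np.array([0,0,-1.]);x_=np.cross(y_,z_)
    r=(R.inv()*Ro.from_matrix(np.c_[x_,y_,z_])).as_rotvec()/1.5
    print('dx %.4f dy %.4f dz %.4f rx %.4f ry %.4f rz %.4f'%(*d,*r),'cur yaw %.1f'%cur,'t %.2f'%s['time'],'j6 %.2f'%s['joint_pos'][5])
E
python3 - <<'E'
from h import *
S=optics.camera_info('scene');D=optics.camera_info('side')
for n,a,b,z in [('plate',(164,213),(166,237),.012),('base',(256,179),(249,174),.014),('sleeve',(300,212),(305,212),.021),('lid',(196,262),(219,292),.010),('narrow',(320,149),(307,120),.021),('bridge',(350,187),(347,167),.004),('spatA',(195,232),(207,257),0),('spatB',(247,206),(248,213),0),('penA',(279,187),(277,180),.005),('penB',(317,172),(309,152),.005)]:
    print(n,ray(S,*a,z).round(3)[:2],ray(D,*b,z).round(3)[:2])
i=optics.camera_info('wrist');s=state();q=s['tool_rot'];R=Ro.from_quat([q[1],q[2],q[3],q[0]])
Rc=np.array(i['R']);c=-Rc.T@np.array(i['t'])
print('cam in tool',R.inv().apply(c-s['tool_pos']).round(4));print((Rc@R.as_matrix()).round(3))
E
```

```text
plate [0.616 0.235] [0.623 0.234]
base [ 0.599 -0.006] [ 0.602 -0.006]
sleeve [ 0.434 -0.004] [ 0.436 -0.006]
lid [0.451 0.247] [0.454 0.246]
narrow [ 0.602 -0.234] [ 0.603 -0.235]
bridge [ 0.445 -0.185] [ 0.442 -0.187]
spatA [0.534 0.204] [0.529 0.206]
spatB [0.54  0.064] [0.537 0.07 ]
penA [ 0.548 -0.04 ] [ 0.545 -0.042]
penB [ 0.54  -0.164] [ 0.54  -0.163]
cam in tool [ 0.0737 -0.001  -0.1422]
[[-0.001  1.     0.   ]
 [-0.956 -0.001 -0.292]
 [-0.292 -0.     0.956]]
```

```bash
python3 - <<'E'
import cv2
im=cv2.imread('pics/side0.png');cv2.imwrite('pics/sidecrop.png',cv2.resize(im[90:320,140:380],None,fx=2.5,fy=2.5,interpolation=cv2.INTER_CUBIC))
E
```

```text
(no output)
```

View pics/sidecrop.png

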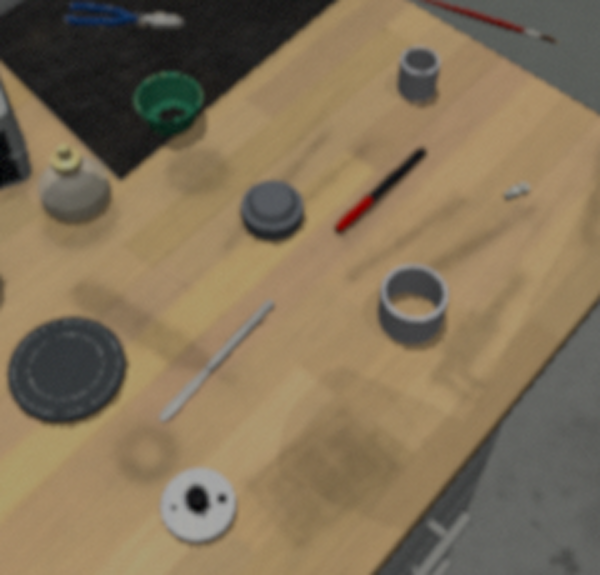

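Crop confirms the layout: base, sleeve, lid, bridge and plate are all well separated. Moving over the base.

```bash
python3 -c "
from h import *
go(.600,-.006,.16,90);print(Ro.from_quat(np.roll(state()['tool_rot'],-1)).as_matrix().round(2).tolist())"
```

```text
dx 0.6906 dy -0.4886 dz 0.0891 rx -0.0000 ry 0.0000 rz 0.2605 cur yaw -67.6 t 1.05 j6 -0.12
[[0.92, 0.38, -0.0], [0.38, -0.92, 0.0], [-0.0, -0.0, -1.0]]
```

```bash
M='{"dx":0.6906,"dy":-0.4886,"dz":0.089,"rz":0.2605}'; python3 -m inch '[{"dx":0.69,"dy":-0.489,"dz":0.0,"rz":0.26},{"dx":0.69,"dy":-0.489,"dz":0.0,"rz":0.26},{"dx":0.69,"dy":-0.489,"dz":0.0,"rz":0.26},{"dx":0.69,"dy":-0.489,"dz":0.0,"rz":0.26},{"dx":0.69,"dy":-0.489,"dz":0.0,"rz":0.26}]' 1; python3 -c "
from h import *
go(.600,-.006,.16,90)"
```

```text
dx 0.6906 dy -0.4886 dz 0.0891 rx -0.0000 ry 0.0000 rz 0.2605 cur yaw -67.6 t 1.05 j6 -0.12validation failed for argument at $[0]...
```

```bash
python3 -m inch '[{"dx":0.69,"dy":-0.489,"dz":0.0,"rx":0,"ry":0,"rz":0.26},{"dx":0.69,"dy":-0.489,"dz":0.0,"rx":0,"ry":0,"rz":0.26},{"dx":0.69,"dy":-0.489,"dz":0.0,"rx":0,"ry":0,"rz":0.26},{"dx":0.69,"dy":-0.489,"dz":0.0,"rx":0,"ry":0,"rz":0.26},{"dx":0.69,"dy":-0.489,"dz":0.0,"rx":0,"ry":0,"rz":0.26}]' 1; python3 -c "
from h import *
go(.600,-.006,.16,90)"
```

```text
time: 1.55
tool_pos: [0.3723, -0.3648, 0.2315]
tool_rot: [0.0, 1.0, 0.0, 0.0]
contact_force: [0.8, -0.1, 0.0]
gripper_width: 0.997
grasp_force: 0.0
dx 0.2847 dy -0.4485 dz 0.0893 rx 0.0003 ry -0.0003 rz 0.0002 cur yaw -90.0 t 1.55 j6 0.65
```

```bash
python3 -m inch '[{"dx":0.285,"dy":-0.4485,"dz":0.089,"rx":0,"ry":0,"rz":0},{"dx":0.285,"dy":-0.4485,"dz":0.089,"rx":0,"ry":0,"rz":0},{"dx":0.285,"dy":-0.4485,"dz":0.089,"rx":0,"ry":0,"rz":0},{"dx":0.285,"dy":-0.4485,"dz":0.089,"rx":0,"ry":0,"rz":0},{"dx":0.285,"dy":-0.4485,"dz":0.089,"rx":0,"ry":0,"rz":0}]'; python3 -m inch '[{"dx":0.107,"dy":-0.168,"dz":0.033,"rx":0,"ry":0,"rz":0},{"dx":0.107,"dy":-0.168,"dz":0.033,"rx":0,"ry":0,"rz":0},{"dx":0.107,"dy":-0.168,"dz":0.033,"rx":0,"ry":0,"rz":0},{"dx":0.107,"dy":-0.168,"dz":0.033,"rx":0,"ry":0,"rz":0},{"dx":0.107,"dy":-0.168,"dz":0.033,"rx":0,"ry":0,"rz":0}]'; python3 - <<'E'
from h import *
go(.600,-.006,.16,90)
i=optics.camera_info('wrist');im=optics.grab_frame('wrist');cv2.imwrite('pics/w1.png',im[:,:,::-1])
print(state()['tool_pos'])
for n in ['base']:
    for b in nets.outline_of('wrist',n)[:2]:
        print(n,b['bbox'],b['confidence'],ray(i,*b['bbox'][:2],.014),proj(i,[[.6,-.006,.02]]))
E
```

```text
time: 2.05
tool_pos: [0.5045, -0.1565, 0.1901]
tool_rot: [0.0, 1.0, 0.0, 0.001]
contact_force: [0.6, -1.3, 0.1]
gripper_width: 1.003
grasp_force: 0.0
time: 2.55
tool_pos: [0.5894, -0.0223, 0.1629]
tool_rot: [-0.0, 1.0, 0.002, -0.001]
contact_force: [0.0, -0.0, -0.2]
gripper_width: 1.0
grasp_force: 0.0
dx 0.0134 dy -0.0203 dz 0.0037 rx -0.0000 ry 0.0008 rz 0.0026 cur yaw -89.8 t 2.55 j6 1.40
[ 0.58907479 -0.02362819  0.16338693]
base [249.5, 165.7, 55.7, 60.2] 0.82 [ 0.60549962 -0.00653734  0.014     ] [[248.78585815 171.84397502]]
```

View pics/w1.png

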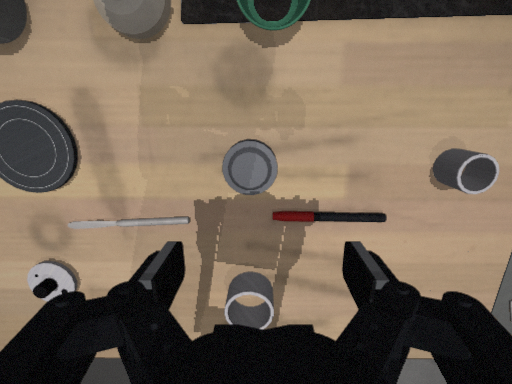

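Wrist view: base (249,166), plate (33,145), sleeve (249,302), lid (52,285), narrow sleeve (465,170). The fingers are at the bottom. Next I refine the positions with a silhouette fit.

```bash
cat >> h.py <<'E'
from scipy.optimize import least_squares
A=np.linspace(0,2*np.pi,60)
SH={'plate':[(.05,0),(.05,.012)],'base':[(.03,0),(.03,.02),(.019,.028)],'sleeve':[(.0295,0),(.0295,.042)],'lid':[(.0205,0),(.0295,.006),(.0295,.012),(.009,.03)]}
def fit(cam,n,z0,x0):
    i=optics.camera_info(cam);im=optics.grab_frame(cam);out=[]
    for b in nets.outline_of(cam,n)[:3]:
        m=b['pixels'];v,u=np.nonzero(m);cm=np.array([u.mean(),v.mean()])
        def hull(p):
            P=np.vstack([np.c_[p[0]+r*np.cos(A),p[1]+r*np.sin(A),0*A+z0+z] for r,z in SH[n]])
            return cv2.convexHull(proj(i,P).astype(np.float32))
        def f(p):
            h=hull(p);M=cv2.moments(h);return np.array([M['m10']/M['m00'],M['m01']/M['m00']])-cm
        p=least_squares(f,x0,diff_step=1e-3,x_scale=.01).x
        print(cam,n,p.round(4),'conf %.2f'%b['confidence'],'area ratio %.3f'%(m.sum()/cv2.contourArea(hull(p))))
    return im,i
E
python3 - <<'E'
from h import *
fit('wrist','base',0,(.6,-.006));
for c in ('scene','side'):
    fit(c,'base',0,(.6,-.006))
    fit(c,'plate',0,(.62,.235));
E
```

```text
wrist base [ 0.6041 -0.007 ] conf 0.88 area ratio 0.964
scene base [ 0.6054 -0.008 ] conf 0.82 area ratio 0.949
scene plate [0.6265 0.2334] conf 0.74 area ratio 0.945
scene plate [ 0.5471 -0.1015] conf 0.48 area ratio 0.198
side base [ 0.606  -0.0084] conf 0.62 area ratio 0.933
side plate [0.6265 0.2316] conf 0.90 area ratio 0.956
side plate [ 0.4445 -0.0176] conf 0.74 area ratio 0.415
```

```bash
python3 -c "
from h import *
go(.605,-.0075,.06,90)"
```

```text
dx 0.0198 dy -0.0209 dz 0.1297 rx 0.0000 ry -0.0002 rz 0.0002 cur yaw -90.0 t 3.15 j6 1.40
```

```bash
python3 -m inch '[{"dx":0.0198,"dy":-0.021,"dz":0.0,"rx":0,"ry":0,"rz":0},{"dx":0.0198,"dy":-0.021,"dz":0.13,"rx":0,"ry":0,"rz":0},{"dx":0.0198,"dy":-0.021,"dz":0.13,"rx":0,"ry":0,"rz":0},{"dx":0.0198,"dy":-0.021,"dz":0.13,"rx":0,"ry":0,"rz":0},{"dx":0.0198,"dy":-0.021,"dz":0.13,"rx":0,"ry":0,"rz":0}]';python3 - <<'E'
from h import *
im,i=fit('wrist','base',0,(.6,-.006));cv2.imwrite('pics/w2.png',im[:,:,::-1])
go(.605,-.0075,.0025,90)
print(proj(i,[[.605,-.0075,.028]]))
E
```

```text
time: 3.65
tool_pos: [0.6038, -0.0069, 0.0584]
tool_rot: [-0.0, 1.0, 0.0, -0.002]
contact_force: [0.3, 0.9, 1.5]
gripper_width: 1.001
grasp_force: 0.0
wrist base [ 0.6039 -0.007 ] conf 0.85 area ratio 0.986
dx -0.0028 dy 0.0001 dz 0.0751 rx 0.0004 ry -0.0029 rz 0.0005 cur yaw -90.0 t 3.75 j6 1.44
[[265.18296327 220.71788666]]
```

View pics/w2.png

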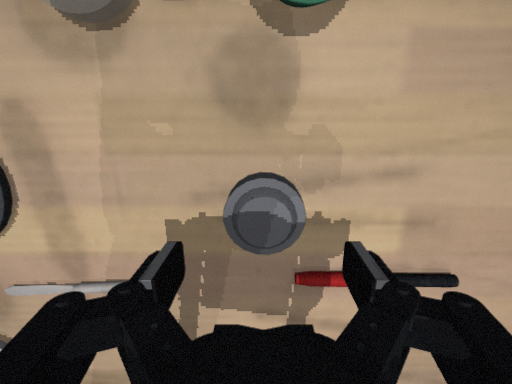

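Base centred at (265,213), between the fingers. The spatula and marker are clear of the finger line. Descending and closing.

```bash
python3 -m inch '[{"dx":-0.001,"dy":0,"dz":0.035,"rx":0,"ry":0,"rz":0},{"dx":-0.001,"dy":0,"dz":0.06,"rx":0,"ry":0,"rz":0},{"dx":-0.001,"dy":0,"dz":0.065,"rx":0,"ry":0,"rz":0},{"dx":-0.001,"dy":0,"dz":0.065,"rx":0,"ry":0,"rz":0},{"dx":-0.001,"dy":0,"dz":0.065,"rx":0,"ry":0,"rz":0}]';python3 -m inch '[{"dx":0,"dy":0,"dz":0,"rx":0,"ry":0,"rz":0},{"dx":0,"dy":0,"dz":0,"rx":0,"ry":0,"rz":0},{"dx":0,"dy":0,"dz":0,"rx":0,"ry":0,"rz":0},{"dx":0,"dy":0,"dz":0,"rx":0,"ry":0,"rz":0},{"dx":0,"dy":0,"dz":0,"rx":0,"ry":0,"rz":0}]' -1;python3 -m inch '[{"dx":0,"dy":0,"dz":0,"rx":0,"ry":0,"rz":0},{"dx":0,"dy":0,"dz":0,"rx":0,"ry":0,"rz":0},{"dx":0,"dy":0,"dz":0,"rx":0,"ry":0,"rz":0}]' -1
```

```text
time: 4.25
tool_pos: [0.6062, -0.0073, 0.0103]
tool_rot: [0.0, 1.0, 0.0, 0.002]
contact_force: [0.4, -0.4, 0.4]
gripper_width: 1.001
grasp_force: 0.0
time: 4.75
tool_pos: [0.6057, -0.0072, 0.0098]
tool_rot: [0.0, 1.0, 0.0, 0.001]
contact_force: [-1.0, -0.2, 5.7]
gripper_width: 0.652
grasp_force: 63.0
time: 5.05
tool_pos: [0.6058, -0.0072, 0.0098]
tool_rot: [0.0, 1.0, 0.0, 0.002]
contact_force: [-1.5, -0.8, 5.7]
gripper_width: 0.652
grasp_force: 63.0
```

Grip is 7 mm higher than I wanted, so I regrip lower.

```bash
python3 -m inch '[{"dx":0,"dy":0,"dz":0,"rx":0,"ry":0,"rz":0},{"dx":0,"dy":0,"dz":0,"rx":0,"ry":0,"rz":0},{"dx":-0.002,"dy":0,"dz":0.009,"rx":0,"ry":0,"rz":0},{"dx":-0.002,"dy":0,"dz":0.009,"rx":0,"ry":0,"rz":0},{"dx":-0.002,"dy":0,"dz":0.009,"rx":0,"ry":0,"rz":0}]' 1;python3 -m inch '[{"dx":0,"dy":0,"dz":0,"rx":0,"ry":0,"rz":0},{"dx":0,"dy":0,"dz":0,"rx":0,"ry":0,"rz":0},{"dx":0,"dy":0,"dz":0,"rx":0,"ry":0,"rz":0},{"dx":0,"dy":0,"dz":0,"rx":0,"ry":0,"rz":0},{"dx":0,"dy":0,"dz":0,"rx":0,"ry":0,"rz":0}]' -1;python3 -m inch '[{"dx":0,"dy":0,"dz":0,"rx":0,"ry":0,"rz":0},{"dx":0,"dy":0,"dz":-0.05,"rx":0,"ry":0,"rz":0},{"dx":0,"dy":0,"dz":-0.1,"rx":0,"ry":0,"rz":0},{"dx":0,"dy":0,"dz":-0.12,"rx":0,"ry":0,"rz":0},{"dx":0,"dy":0,"dz":-0.12,"rx":0,"ry":0,"rz":0}]' -1; python3 -c "
from h import *
go(.6265,.2325,.10,90);s=state();print(s['tool_pos'])
im,i=fit('wrist','base',s['tool_pos'][2]-.0035,(.6,-.006));cv2.imwrite('pics/w3.png',im[:,:,::-1])"
```

```text
time: 5.55
tool_pos: [0.6018, -0.0069, -0.0005]
tool_rot: [-0.0, 1.0, 0.0, -0.001]
contact_force: [-0.2, -0.1, 0.1]
gripper_width: 0.999
grasp_force: 0.0
time: 6.05
tool_pos: [0.6033, -0.0071, 0.0011]
tool_rot: [0.0, 1.0, 0.0, 0.001]
contact_force: [-0.7, 0.5, 2.8]
gripper_width: 0.663
grasp_force: 64.4
time: 6.55
tool_pos: [0.6044, -0.0072, 0.0991]
tool_rot: [0.0, 1.0, 0.0, 0.003]
contact_force: [1.0, -0.0, -0.9]
gripper_width: 0.662
grasp_force: 64.3
dx 0.0279 dy -0.2996 dz -0.0012 rx 0.0005 ry -0.0035 rz 0.0006 cur yaw -89.9 t 6.55 j6 1.43
[ 0.60439189 -0.00722702  0.09909895]
wrist base [ 0.6051 -0.0067] conf 0.71 area ratio 1.000
```

View pics/w3.png

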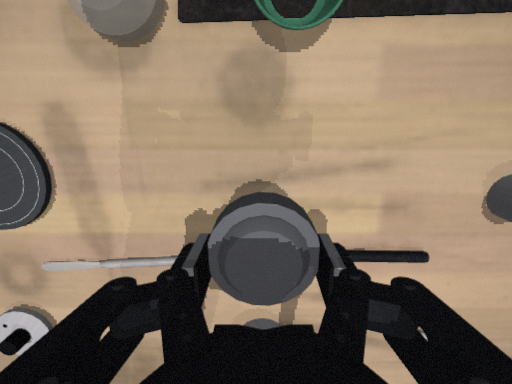

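Base is held level, centred (264,250), spanning the pads. Moving toward the plate.

```bash
python3 -m inch '[{"dx":0,"dy":-0.06,"dz":0,"rx":0,"ry":0,"rz":0},{"dx":-0.01,"dy":-0.12,"dz":0,"rx":0,"ry":0,"rz":0},{"dx":-0.02,"dy":-0.18,"dz":0,"rx":0,"ry":0,"rz":0},{"dx":-0.03,"dy":-0.22,"dz":0,"rx":0,"ry":0,"rz":0},{"dx":-0.03,"dy":-0.22,"dz":0,"rx":0,"ry":0,"rz":0}]'; python3 -m inch '[{"dx":0,"dy":0,"dz":0,"rx":0,"ry":0,"rz":0},{"dx":0,"dy":0,"dz":0,"rx":0,"ry":0,"rz":0}]'; python3 -c "
from h import *
im,i=fit('wrist','plate',0,(.625,.233));cv2.imwrite('pics/w4.png',im[:,:,::-1])
s=state();fit('wrist','base',s['tool_pos'][2]-.0015,s['tool_pos'][:2]);print(s['tool_pos']);go(.625,.233,.06,90)"
```

```text
time: 7.15
tool_pos: [0.5751, 0.1722, 0.0926]
tool_rot: [-0.0, 1.0, 0.003, -0.003]
contact_force: [-0.1, -0.3, -1.5]
gripper_width: 0.665
grasp_force: 64.4
time: 7.35
tool_pos: [0.5776, 0.168, 0.0945]
tool_rot: [0.0, 1.0, 0.0, -0.001]
contact_force: [0.0, -0.4, -1.0]
gripper_width: 0.664
grasp_force: 64.4
wrist plate [0.6233 0.2334] conf 0.72 area ratio 0.970
wrist base [0.58   0.1682] conf 0.67 area ratio 0.957
[0.57829709 0.16770926 0.09545568]
dx 0.0579 dy -0.0815 dz 0.0451 rx 0.0001 ry 0.0003 rz -0.0006 cur yaw -90.0 t 7.55 j6 1.73
```

View pics/w4.png

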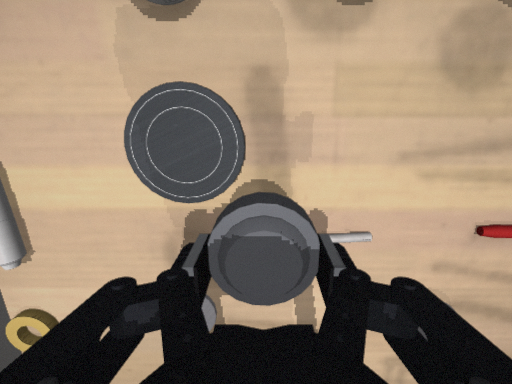

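Plate is fully visible, with rings centred around (184,145). The held base is at (264,250).

```bash
python3 -c "
from h import *
i=optics.camera_info('wrist');im=cv2.imread('pics/w4.png',0)
x,y=115,75;c=im[y:215,x:260];t=(c>105).astype(np.uint8)
m=np.zeros_like(t);cv2.circle(m,(185-x,144-y),54,1,-1);t*=m
v,u=np.nonzero(t);k=(u+x-250)**2+(v+y-240)**2>62**2;u,v=u[k],v[k]
e=cv2.fitEllipse(cv2.convexHull(np.c_[u+x,v+y].astype(np.float32)));print(e,ray(i,*e[0],.012),len(u))
go(.622,.233,.06,90)"
```

```text
((186.76353454589844, 146.04449462890625), (101.16584777832031, 106.6314468383789), 43.06895065307617) [0.62422975 0.23180226 0.012     ] 609
dx 0.0542 dy -0.0815 dz 0.0451 rx 0.0001 ry 0.0003 rz -0.0006 cur yaw -90.0 t 7.55 j6 1.73
```

```bash
python3 -m inch '[{"dx":0.02,"dy":-0.03,"dz":0,"rx":0,"ry":0,"rz":0},{"dx":0.04,"dy":-0.06,"dz":0,"rx":0,"ry":0,"rz":0},{"dx":0.055,"dy":-0.081,"dz":0.02,"rx":0,"ry":0,"rz":0},{"dx":0.055,"dy":-0.081,"dz":0.06,"rx":0,"ry":0,"rz":0},{"dx":0.055,"dy":-0.081,"dz":0.06,"rx":0,"ry":0,"rz":0}]'; python3 -m inch '[{"dx":0,"dy":0,"dz":0,"rx":0,"ry":0,"rz":0},{"dx":0,"dy":0,"dz":0,"rx":0,"ry":0,"rz":0},{"dx":0,"dy":0,"dz":0,"rx":0,"ry":0,"rz":0}]'; python3 -c "
from h import *
go(.6223,.2327,.0131,90);im,i=fit('wrist','plate',0,(.625,.233));cv2.imwrite('pics/w5.png',im[:,:,::-1])"
```

```text
time: 8.05
tool_pos: [0.6192, 0.2326, 0.0432]
tool_rot: [0.001, 1.0, 0.0, -0.005]
contact_force: [-1.1, -0.1, -3.1]
gripper_width: 0.659
grasp_force: 64.5
time: 8.35
tool_pos: [0.6236, 0.2337, 0.0506]
tool_rot: [-0.0, 1.0, 0.0, 0.002]
contact_force: [-0.3, -0.8, -0.8]
gripper_width: 0.66
grasp_force: 64.5
dx -0.0018 dy 0.0012 dz 0.0469 rx -0.0005 ry -0.0021 rz 0.0001 cur yaw -90.0 t 8.35 j6 1.82
wrist plate [0.6434 0.2333] conf 0.78 area ratio 0.426
```

Lower to contact gently, then release.

```bash
python3 -m inch '[{"dx":-0.001,"dy":0.001,"dz":0.02,"rx":0,"ry":0,"rz":0},{"dx":-0.001,"dy":0.001,"dz":0.035,"rx":0,"ry":0,"rz":0},{"dx":-0.001,"dy":0.001,"dz":0.042,"rx":0,"ry":0,"rz":0},{"dx":-0.001,"dy":0.001,"dz":0.046,"rx":0,"ry":0,"rz":0},{"dx":-0.001,"dy":0.001,"dz":0.046,"rx":0,"ry":0,"rz":0}]'; python3 -m inch '[{"dx":0,"dy":0,"dz":0,"rx":0,"ry":0,"rz":0},{"dx":0,"dy":0,"dz":0,"rx":0,"ry":0,"rz":0},{"dx":0,"dy":0,"dz":0,"rx":0,"ry":0,"rz":0}]'; python3 -c "
from h import *
go(.6223,.2327,.0131,90)"
```

```text
time: 8.95
tool_pos: [0.6216, 0.233, 0.013]
tool_rot: [0.0, 1.0, 0.0, -0.001]
contact_force: [-5.1, -2.3, 10.8]
gripper_width: 0.661
grasp_force: 65.6
time: 9.25
tool_pos: [0.6216, 0.233, 0.0131]
tool_rot: [0.0, 1.0, 0.0, -0.001]
contact_force: [-6.3, -2.2, 10.7]
gripper_width: 0.66
grasp_force: 65.6
dx 0.0009 dy 0.0004 dz -0.0001 rx 0.0003 ry 0.0008 rz 0.0006 cur yaw -89.9 t 9.25 j6 1.82
```

```bash
python3 -m inch '[{"dx":0,"dy":0,"dz":0,"rx":0,"ry":0,"rz":0},{"dx":0,"dy":0,"dz":0,"rx":0,"ry":0,"rz":0},{"dx":0,"dy":0,"dz":0,"rx":0,"ry":0,"rz":0},{"dx":0,"dy":0,"dz":-0.06,"rx":0,"ry":0,"rz":0},{"dx":0,"dy":0,"dz":-0.12,"rx":0,"ry":0,"rz":0}]' 1; python3 -m inch '[{"dx":0,"dy":0,"dz":-0.03,"rx":0,"ry":0,"rz":0},{"dx":-0.04,"dy":0,"dz":-0.03,"rx":0,"ry":0,"rz":0},{"dx":-0.04,"dy":0,"dz":-0.03,"rx":0,"ry":0,"rz":0},{"dx":-0.04,"dy":0,"dz":-0.03,"rx":0,"ry":0,"rz":0},{"dx":-0.04,"dy":0,"dz":-0.03,"rx":0,"ry":0,"rz":0}]'; python3 -c "
from h import *
im,i=fit('wrist','base',.012,(.625,.233));fit('wrist','plate',0,(.625,.233));cv2.imwrite('pics/w6.png',im[:,:,::-1])
for c in ('scene','side'): fit(c,'base',.012,(.62,.23))
print(state()['tool_pos']);go(.443,-.186,.13)"
```

```text
time: 9.75
tool_pos: [0.6195, 0.2324, 0.1053]
tool_rot: [0.001, 1.0, 0.0, -0.003]
contact_force: [0.8, -0.2, 0.4]
gripper_width: 1.0
grasp_force: 0.0
time: 10.25
tool_pos: [0.5898, 0.2329, 0.1309]
tool_rot: [0.0, 1.0, 0.0, -0.0]
contact_force: [-1.0, 0.2, -0.4]
gripper_width: 0.996
grasp_force: 0.0
wrist base [0.6236 0.2334] conf 0.55 area ratio 0.974
wrist plate [0.6267 0.2336] conf 0.97 area ratio 0.590
scene base [0.6244 0.233 ] conf 0.66 area ratio 0.981
side base [0.626  0.2319] conf 0.63 area ratio 1.061
[0.58978499 0.23292258 0.13146407]
dx -0.1838 dy 0.5235 dz 0.0019 rx 0.0000 ry 0.0001 rz -0.0000 cur yaw -90.0 t 10.65 j6 1.83
```

View pics/w6.png

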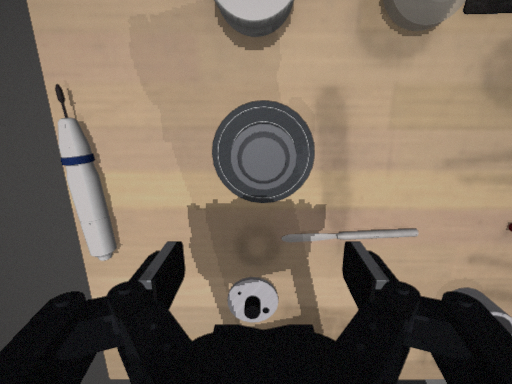

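Base stands centred on the plate (264,152); the rings show evenly around it. Now to the bridge.

```bash
python3 -m inch '[{"dx":-0.2,"dy":0.523,"dz":0,"rx":0,"ry":0,"rz":0},{"dx":-0.2,"dy":0.523,"dz":0,"rx":0,"ry":0,"rz":0},{"dx":-0.2,"dy":0.523,"dz":0,"rx":0,"ry":0,"rz":0},{"dx":-0.2,"dy":0.523,"dz":0,"rx":0,"ry":0,"rz":0},{"dx":-0.2,"dy":0.523,"dz":0,"rx":0,"ry":0,"rz":0}]' ; python3 -c "
from h import *
print(state()['tool_pos']);go(.425,-.186,.11)"
```

```text
time: 11.15
tool_pos: [0.4997, -0.0021, 0.1318]
tool_rot: [0.0, 1.0, 0.001, 0.0]
contact_force: [1.1, -0.5, 0.2]
gripper_width: 0.995
grasp_force: 0.0
[ 0.49970271 -0.00214545  0.1318381 ]
dx -0.0937 dy 0.2297 dz 0.0273 rx 0.0002 ry -0.0005 rz 0.0000 cur yaw -89.9 t 11.15 j6 1.42
```

```bash
python3 -m inch '[{"dx":-0.092,"dy":0.225,"dz":0.0,"rx":0,"ry":0,"rz":0},{"dx":-0.092,"dy":0.225,"dz":0.0,"rx":0,"ry":0,"rz":0},{"dx":-0.092,"dy":0.225,"dz":0.03,"rx":0,"ry":0,"rz":0},{"dx":-0.092,"dy":0.225,"dz":0.03,"rx":0,"ry":0,"rz":0},{"dx":-0.092,"dy":0.225,"dz":0.03,"rx":0,"ry":0,"rz":0}]' ; python3 -m inch '[{"dx":0,"dy":0,"dz":0,"rx":0,"ry":0,"rz":0},{"dx":0,"dy":0,"dz":0,"rx":0,"ry":0,"rz":0},{"dx":0,"dy":0,"dz":0,"rx":0,"ry":0,"rz":0}]' ; cat >> h.py <<'E'
def bridge(z,ref,name):
    i=optics.camera_info('wrist');im=optics.grab_frame('wrist')
    for b in nets.outline_of('wrist','bridge')[:2]:
        v,u=np.nonzero(b['pixels']);P=np.array([ray(i,a,c,z+.0045)[:2] for a,c in zip(u,v)],np.float32)
        r=cv2.minAreaRect(P*1000);bx=cv2.boxPoints(r);e=[bx[1]-bx[0],bx[2]-bx[1]];L=max(e,key=np.linalg.norm)
        print('conf %.2f'%b['confidence'],'px',u.mean(),v.mean(),'mean',P.mean(0),'rect',np.round(r[0],1),np.round(r[1],1),'long axis deg %.1f'%np.degrees(np.arctan2(L[1],L[0])))
    cv2.imwrite(name,cv2.cvtColor(im,cv2.COLOR_RGB2BGR));return i
E
python3 -c "
from h import *
bridge(0,0,'pics/w7.png');s=state();print(s['tool_pos'])
im=cv2.imread('pics/w7.png')[100:300,140:400];cv2.imwrite('pics/w7c.png',cv2.resize(im,None,fx=3,fy=3))"
```

```text
time: 11.65
tool_pos: [0.4244, -0.1843, 0.1063]
tool_rot: [0.0, 1.0, -0.003, -0.001]
contact_force: [0.1, 1.4, 0.0]
gripper_width: 1.002
grasp_force: 0.0
time: 11.95
tool_pos: [0.4278, -0.1797, 0.1081]
tool_rot: [0.0, 1.0, 0.002, 0.0]
contact_force: [-0.1, 0.7, -0.9]
gripper_width: 1.0
grasp_force: 0.0
conf 0.72 px 272.3430962343096 176.14225941422595 mean [ 0.4433312 -0.1874314] rect [ 443.8 -187. ] [26.5  9.7] long axis deg 65.6
[ 0.42773776 -0.17970797  0.10796826]
```

View pics/w7c.png

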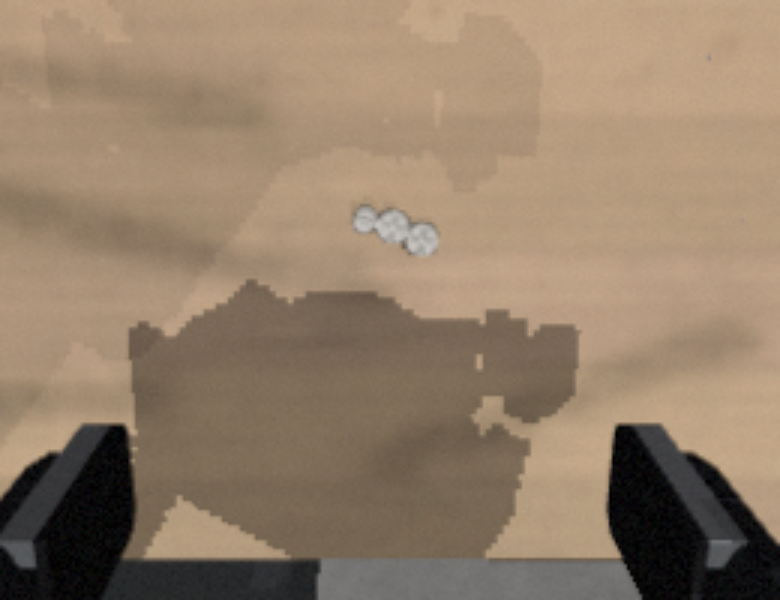

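Bridge at about (271,176) in the wrist view, teeth up, long axis around 67° in world.

```bash
python3 -c "
from h import *
go(.4436,-.187,.05,-23.5)"
```

```text
dx 0.0198 dy 0.0092 dz 0.0725 rx 0.0004 ry -0.0002 rz -0.7717 cur yaw -89.8 t 12.05 j6 1.01
```

```bash
python3 -m inch '[{"dx":0.02,"dy":0.0092,"dz":0.03,"rx":0,"ry":0,"rz":-0.1},{"dx":0.02,"dy":0.0092,"dz":0.05,"rx":0,"ry":0,"rz":-0.2},{"dx":0.02,"dy":0.0092,"dz":0.07,"rx":0,"ry":0,"rz":-0.3},{"dx":0.02,"dy":0.0092,"dz":0.072,"rx":0,"ry":0,"rz":-0.4},{"dx":0.02,"dy":0.0092,"dz":0.072,"rx":0,"ry":0,"rz":-0.5}]' -0.2; python3 -c "
from h import *
go(.4436,-.187,.05,-23.5)"
```

```text
time: 12.55
tool_pos: [0.4429, -0.1868, 0.0491]
tool_rot: [-0.001, 0.929, 0.37, -0.001]
contact_force: [-0.4, -0.3, -0.2]
gripper_width: 0.395
grasp_force: 0.0
dx 0.0005 dy 0.0008 dz -0.0012 rx -0.0013 ry 0.0001 rz -0.2679 cur yaw -46.5 t 12.55 j6 0.26
```

```bash
python3 -m inch '[{"dx":0,"dy":0,"dz":0,"rx":0,"ry":0,"rz":-0.1},{"dx":0,"dy":0,"dz":0,"rx":0,"ry":0,"rz":-0.2},{"dx":0,"dy":0,"dz":0,"rx":0,"ry":0,"rz":-0.27},{"dx":0,"dy":0,"dz":0,"rx":0,"ry":0,"rz":-0.27},{"dx":0,"dy":0,"dz":0,"rx":0,"ry":0,"rz":-0.27}]'; python3 -c "
from h import *
bridge(0,0,'pics/w8.png');go(.4436,-.187,.003,-23.5)"
```

```text
time: 13.05
tool_pos: [0.4434, -0.1875, 0.0501]
tool_rot: [0.0, 0.838, 0.546, 0.0]
contact_force: [1.2, -0.0, -0.2]
gripper_width: 0.401
grasp_force: 0.0
conf 0.70 px 264.22670025188916 214.51385390428212 mean [ 0.44330534 -0.18628879] rect [ 443.5 -186.1] [27.   9.8] long axis deg 66.6
dx 0.0010 dy 0.0000 dz 0.0589 rx 0.0001 ry 0.0000 rz -0.0037 cur yaw -23.8 t 13.15 j6 -0.14
```

View pics/w8.png

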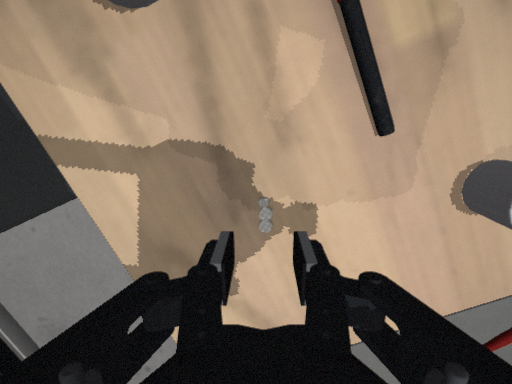

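Bridge is aligned between the fingers at (264,215). Descend and grip.

```bash
python3 -m inch '[{"dx":0.001,"dy":0,"dz":0.03,"rx":0,"ry":0,"rz":0},{"dx":0.001,"dy":0,"dz":0.05,"rx":0,"ry":0,"rz":0},{"dx":0.001,"dy":0,"dz":0.059,"rx":0,"ry":0,"rz":0},{"dx":0.001,"dy":0,"dz":0.059,"rx":0,"ry":0,"rz":0},{"dx":0.001,"dy":0,"dz":0.059,"rx":0,"ry":0,"rz":0}]';python3 -m inch '[{"dx":0,"dy":0,"dz":0,"rx":0,"ry":0,"rz":0},{"dx":0,"dy":0,"dz":0,"rx":0,"ry":0,"rz":0},{"dx":0,"dy":0,"dz":0,"rx":0,"ry":0,"rz":0},{"dx":0,"dy":0,"dz":0,"rx":0,"ry":0,"rz":0},{"dx":0,"dy":0,"dz":0,"rx":0,"ry":0,"rz":0}]' -1;python3 -m inch '[{"dx":0,"dy":0,"dz":0,"rx":0,"ry":0,"rz":0},{"dx":0,"dy":0,"dz":-0.04,"rx":0,"ry":0,"rz":0},{"dx":0,"dy":0,"dz":-0.1,"rx":0,"ry":0,"rz":0},{"dx":0,"dy":0,"dz":-0.15,"rx":0,"ry":0,"rz":0},{"dx":0,"dy":0,"dz":-0.15,"rx":0,"ry":0,"rz":0}]' -1; python3 -c "
from h import *
s=state();go(.56,.2333,.12,-23.5);print(s['tool_pos'],s['joint_pos']);bridge(s['tool_pos'][2]-.002,0,'pics/w9.png')"
```

```text
time: 13.65
tool_pos: [0.4438, -0.1875, 0.0034]
tool_rot: [0.0, 0.838, 0.546, 0.0]
contact_force: [0.4, -0.0, 0.2]
gripper_width: 0.404
grasp_force: 0.0
time: 14.15
tool_pos: [0.4442, -0.1878, 0.004]
tool_rot: [0.001, 0.838, 0.546, 0.0]
contact_force: [-1.2, 0.4, 6.4]
gripper_width: 0.082
grasp_force: 59.0
time: 14.65
tool_pos: [0.4472, -0.1896, 0.1299]
tool_rot: [0.006, 0.838, 0.546, 0.003]
contact_force: [1.1, 0.3, 0.8]
gripper_width: 0.082
grasp_force: 58.7
dx 0.5406 dy -0.0843 dz 0.0104 rx 0.0087 ry 0.0012 rz -0.0032 cur yaw -23.8 t 14.65 j6 -0.14
[ 0.44722967 -0.18960513  0.12994046] [-5.54366804e-01 -2.12954363e-01  2.03681109e+00  5.65171852e-05
  1.30463000e+00 -1.39388897e-01]
conf 0.68 px 263.133072407045 242.4931506849315 mean [ 0.44709638 -0.18648578] rect [ 447.  -186.9] [27.9  7.4] long axis deg 70.9
```

```bash
python3 -m inch '[{"dx":0.539,"dy":-0.128,"dz":0.01,"rx":0,"ry":0,"rz":0},{"dx":0.539,"dy":-0.128,"dz":0.01,"rx":0,"ry":0,"rz":0},{"dx":0.539,"dy":-0.128,"dz":0.01,"rx":0,"ry":0,"rz":0},{"dx":0.539,"dy":-0.128,"dz":0.01,"rx":0,"ry":0,"rz":0},{"dx":0.539,"dy":-0.128,"dz":0.01,"rx":0,"ry":0,"rz":0}]'; python3 -c "
from h import *
s=state();go(.612,.206,.12,-23.5);print(s['tool_pos'])"
```

```text
time: 15.25
tool_pos: [0.487, 0.0605, 0.1159]
tool_rot: [-0.001, 0.838, 0.546, -0.001]
contact_force: [0.9, -0.7, -0.2]
gripper_width: 0.08
grasp_force: 58.7
dx 0.2294 dy 0.0695 dz -0.0057 rx -0.0022 ry 0.0009 rz -0.0035 cur yaw -23.8 t 15.25 j6 0.39
[0.48703948 0.06052907 0.11587733]
```

```bash
python3 -m inch '[{"dx":0.229,"dy":0.07,"dz":-0.006,"rx":0,"ry":0,"rz":0},{"dx":0.229,"dy":0.07,"dz":-0.006,"rx":0,"ry":0,"rz":0},{"dx":0.229,"dy":0.07,"dz":-0.006,"rx":0,"ry":0,"rz":0},{"dx":0.229,"dy":0.07,"dz":-0.006,"rx":0,"ry":0,"rz":0},{"dx":0.229,"dy":0.07,"dz":-0.006,"rx":0,"ry":0,"rz":0}]'; python3 -m inch '[{"dx":0,"dy":0,"dz":0,"rx":0,"ry":0,"rz":0},{"dx":0,"dy":0,"dz":0,"rx":0,"ry":0,"rz":0},{"dx":0,"dy":0,"dz":0,"rx":0,"ry":0,"rz":0},{"dx":0,"dy":0,"dz":0,"rx":0,"ry":0,"rz":0}]'; python3 -c "
from h import *
s=state();print(s['tool_pos']);fit('wrist','base',.012,(.624,.233));bridge(s['tool_pos'][2]-.003,0,'pics/w9.png');go(.624,.2333,.065,-23.5)"
```

```text
time: 15.75
tool_pos: [0.6144, 0.2068, 0.1198]
tool_rot: [-0.001, 0.837, 0.548, -0.001]
contact_force: [0.5, -0.8, 1.0]
gripper_width: 0.081
grasp_force: 58.7
time: 16.15
tool_pos: [0.6131, 0.2027, 0.1231]
tool_rot: [-0.0, 0.838, 0.546, -0.0]
contact_force: [0.5, 0.1, -0.0]
gripper_width: 0.086
grasp_force: 58.7
[0.6131206  0.20269556 0.12309388]
wrist base [0.6234 0.2342] conf 0.97 area ratio 0.961
conf 0.84 px 263.21206581352834 242.9542961608775 mean [0.6129844  0.20518452] rect [613.  204.9] [28.2  8.2] long axis deg 69.9
dx 0.0396 dy -0.0033 dz 0.0731 rx 0.0003 ry -0.0002 rz -0.0036 cur yaw -23.8 t 16.35 j6 0.62
```

View pics/w9.png

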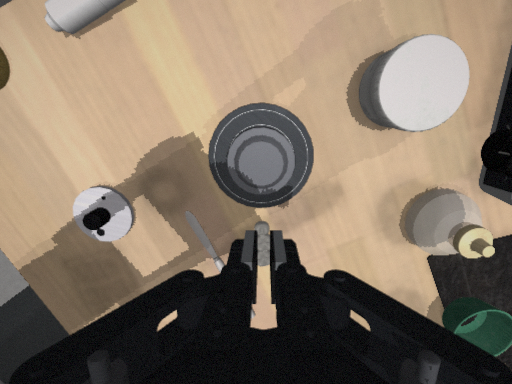

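Bridge is firmly held, teeth up at (263,243), and the base is ahead at (261,155).

```bash
python3 -c "
from h import *
go(.6238,.2317,.055,-23.5)"
```

```text
dx 0.0376 dy -0.0027 dz 0.0856 rx 0.0003 ry -0.0002 rz -0.0036 cur yaw -23.8 t 16.35 j6 0.62
```

```bash
python3 -m inch '[{"dx":0.0375,"dy":-0.003,"dz":0,"rx":0,"ry":0,"rz":0},{"dx":0.0375,"dy":-0.003,"dz":0.04,"rx":0,"ry":0,"rz":0},{"dx":0.0375,"dy":-0.003,"dz":0.08,"rx":0,"ry":0,"rz":0},{"dx":0.0375,"dy":-0.003,"dz":0.085,"rx":0,"ry":0,"rz":0},{"dx":0.0375,"dy":-0.003,"dz":0.085,"rx":0,"ry":0,"rz":0}]'; python3 -m inch '[{"dx":0,"dy":0,"dz":0,"rx":0,"ry":0,"rz":0},{"dx":0,"dy":0,"dz":0,"rx":0,"ry":0,"rz":0},{"dx":0,"dy":0,"dz":0,"rx":0,"ry":0,"rz":0}]'; python3 -c "
from h import *
s=state();print(s['tool_pos']);bridge(s['tool_pos'][2]-.003,0,'pics/w10.png');fit('wrist','base',.012,(.624,.233));go(.6238,.2317,.0442,-23.5)"
```

```text
time: 16.85
tool_pos: [0.6226, 0.2317, 0.054]
tool_rot: [-0.0, 0.838, 0.546, -0.001]
contact_force: [0.5, -0.2, -0.5]
gripper_width: 0.086
grasp_force: 58.7
time: 17.15
tool_pos: [0.6248, 0.2322, 0.0572]
tool_rot: [0.001, 0.838, 0.546, 0.002]
contact_force: [-0.1, -0.1, -0.7]
gripper_width: 0.085
grasp_force: 58.7
[0.62480891 0.2322428  0.05718181]
conf 0.68 px 262.8890977443609 242.91729323308272 mean [0.6242287  0.23472388] rect [624.1 234.5] [28.1  7.6] long axis deg 70.5
wrist base [0.6266 0.2414] conf 0.65 area ratio 0.649
dx -0.0005 dy 0.0001 dz 0.0144 rx 0.0005 ry -0.0004 rz -0.0032 cur yaw -23.8 t 17.35 j6 0.66
```

```bash
python3 -m inch '[{"dx":-0.001,"dy":0,"dz":0.006,"rx":0,"ry":0,"rz":0},{"dx":-0.001,"dy":0,"dz":0.01,"rx":0,"ry":0,"rz":0},{"dx":-0.001,"dy":0,"dz":0.013,"rx":0,"ry":0,"rz":0},{"dx":-0.001,"dy":0,"dz":0.015,"rx":0,"ry":0,"rz":0},{"dx":-0.001,"dy":0,"dz":0.015,"rx":0,"ry":0,"rz":0}]'; python3 -m inch '[{"dx":0,"dy":0,"dz":0,"rx":0,"ry":0,"rz":0},{"dx":0,"dy":0,"dz":0,"rx":0,"ry":0,"rz":0}]'
```

```text
time: 17.85
tool_pos: [0.6233, 0.2313, 0.044]
tool_rot: [-0.0, 0.838, 0.546, -0.0]
contact_force: [-2.0, -1.0, 6.2]
gripper_width: 0.085
grasp_force: 59.5
time: 18.05
tool_pos: [0.6233, 0.2313, 0.044]
tool_rot: [0.0, 0.838, 0.546, -0.0]
contact_force: [-2.3, -0.6, 5.7]
gripper_width: 0.083
grasp_force: 59.5
```

Contact. Release to a partial opening, then rise and look.

```bash
python3 -m inch '[{"dx":0,"dy":0,"dz":0,"rx":0,"ry":0,"rz":0},{"dx":0,"dy":0,"dz":0,"rx":0,"ry":0,"rz":0},{"dx":0,"dy":0,"dz":0,"rx":0,"ry":0,"rz":0},{"dx":0,"dy":0,"dz":-0.02,"rx":0,"ry":0,"rz":0},{"dx":0,"dy":0,"dz":-0.07,"rx":0,"ry":0,"rz":0}]' -0.4; python3 -m inch '[{"dx":0,"dy":0,"dz":-0.03,"rx":0,"ry":0,"rz":0},{"dx":-0.03,"dy":0,"dz":-0.03,"rx":0,"ry":0,"rz":0},{"dx":-0.03,"dy":0,"dz":-0.03,"rx":0,"ry":0,"rz":0},{"dx":-0.03,"dy":0,"dz":-0.03,"rx":0,"ry":0,"rz":0}]'; python3 -c "
from h import *
bridge(.04,0,'pics/w11.png');fit('wrist','base',.012,(.624,.233));
im=cv2.imread('pics/w11.png')[60:260,140:400];cv2.imwrite('pics/w11c.png',cv2.resize(im,None,fx=3,fy=3))
go(.42,-.005,.13,90);print(state()['tool_pos'])"
```

```text
time: 18.55
tool_pos: [0.6199, 0.2304, 0.0953]
tool_rot: [-0.002, 0.838, 0.546, -0.004]
contact_force: [0.8, -0.1, -0.1]
gripper_width: 0.301
grasp_force: 0.0
time: 18.95
tool_pos: [0.6137, 0.2093, 0.1238]
tool_rot: [-0.0, 0.838, 0.546, 0.0]
contact_force: [-0.6, 0.6, -0.2]
gripper_width: 0.299
grasp_force: 0.0
conf 0.88 px 263.2225433526012 172.86994219653178 mean [0.6226138 0.2328834] rect [622.4 232.7] [27.3 10.1] long axis deg 65.8
wrist base [0.6236 0.2344] conf 0.96 area ratio 0.890
dx -0.3431 dy -0.1131 dz -0.0091 rx -0.0003 ry 0.0006 rz 0.7708 cur yaw -23.8 t 19.15 j6 0.63
[0.61336534 0.20974255 0.12251994]
```

View pics/w11c.png

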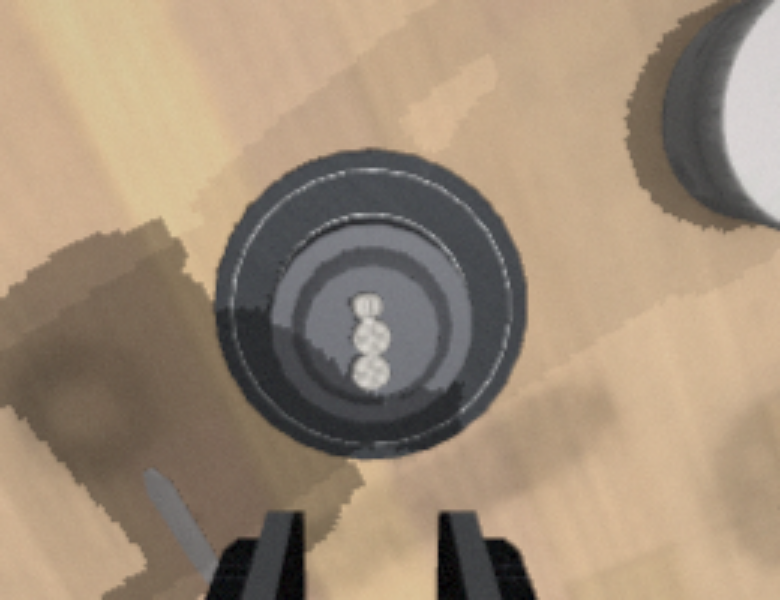

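Bridge lies teeth up within about 1.5 mm of the base-top centre (crop 370,341). Now the wide sleeve.

```bash
python3 -m inch '[{"dx":-0.343,"dy":-0.113,"dz":-0.01,"rx":0,"ry":0,"rz":0.77},{"dx":-0.343,"dy":-0.113,"dz":-0.01,"rx":0,"ry":0,"rz":0.77},{"dx":-0.343,"dy":-0.113,"dz":-0.01,"rx":0,"ry":0,"rz":0.77},{"dx":-0.343,"dy":-0.113,"dz":-0.01,"rx":0,"ry":0,"rz":0.77},{"dx":-0.343,"dy":-0.113,"dz":-0.01,"rx":0,"ry":0,"rz":0.77}]' 1; python3 -c "
from h import *
go(.42,-.005,.13,90);print(state()['tool_pos'])"
```

```text
time: 19.65
tool_pos: [0.445, 0.0229, 0.1297]
tool_rot: [0.0, 0.98, 0.199, -0.0]
contact_force: [0.5, -0.6, 1.6]
gripper_width: 0.999
grasp_force: 0.0
dx -0.0423 dy 0.0200 dz -0.0003 rx 0.0000 ry 0.0004 rz 0.2673 cur yaw -67.0 t 19.65 j6 1.05
[0.44495211 0.02292685 0.12970385]
```

```bash
python3 -m inch '[{"dx":-0.042,"dy":0.02,"dz":0,"rx":0,"ry":0,"rz":0.267},{"dx":-0.042,"dy":0.02,"dz":0,"rx":0,"ry":0,"rz":0.267},{"dx":-0.042,"dy":0.02,"dz":0,"rx":0,"ry":0,"rz":0.267},{"dx":-0.042,"dy":0.02,"dz":0,"rx":0,"ry":0,"rz":0.267},{"dx":-0.042,"dy":0.02,"dz":0,"rx":0,"ry":0,"rz":0.267}]';  python3 -m inch '[{"dx":0,"dy":0,"dz":0,"rx":0,"ry":0,"rz":0},{"dx":0,"dy":0,"dz":0,"rx":0,"ry":0,"rz":0}]'; cat >> h.py <<'E'
def rim(cam,z,x0,r=.0295,name=None,ri=None):
    """sharpest fit of a bright rim circle (outer radius r at height z) to edges: maximise the gradient along the projected circle"""
    i=optics.camera_info(cam);im=optics.grab_frame(cam);g=cv2.GaussianBlur(cv2.cvtColor(im,cv2.COLOR_RGB2GRAY),(0,0),1).astype(np.float32)
    def sc(x,y,rr,d=.0012):
        a=np.c_[np.cos(A),np.sin(A)]
        f=lambda q:cv2.remap(g,*[k.astype(np.float32)[None] for k in proj(i,np.c_[x+q*a[:,0],y+q*a[:,1],0*A+z]).T],cv2.INTER_LINEAR)[0]
        return np.abs(f(rr+d)-f(rr-d)).mean()
    G=[(sc(x0[0]+a,x0[1]+b,r)+(sc(x0[0]+a,x0[1]+b,ri) if ri else 0),x0[0]+a,x0[1]+b) for a in np.arange(-.01,.0101,.0005) for b in np.arange(-.01,.0101,.0005)]
    m=max(G);print('rim',cam,'score %.1f  x %.4f y %.4f'%m)
    if name: cv2.imwrite(name,cv2.cvtColor(im,cv2.COLOR_RGB2BGR))
    return m
E
python3 -c "
from h import *
print(state()['tool_pos']);fit('wrist','sleeve',0,(.435,-.005));rim('wrist',.042,(.436,-.006),ri=.0255)
for c in ('scene','side'):rim(c,.042,(.436,-.006),ri=.0255)
go(.435,-.006,.07,90)"
```

```text
time: 20.15
tool_pos: [0.4218, -0.0041, 0.13]
tool_rot: [-0.0, 1.0, 0.004, -0.0]
contact_force: [-0.5, 0.6, 0.5]
gripper_width: 1.0
grasp_force: 0.0
time: 20.35
tool_pos: [0.4218, -0.0041, 0.1299]
tool_rot: [-0.0, 1.0, 0.003, -0.0]
contact_force: [0.3, 0.1, 1.1]
gripper_width: 1.001
grasp_force: 0.0
[ 0.42184725 -0.00405612  0.12990187]
wrist sleeve [ 0.4329 -0.0055] conf 0.68 area ratio 0.548
rim wrist score 91.6  x 0.4360 y -0.0050
rim scene score 25.5  x 0.4335 y -0.0020
rim side score 28.5  x 0.4360 y -0.0030
dx 0.0165 dy 0.0023 dz 0.0750 rx -0.0000 ry 0.0001 rz 0.0038 cur yaw -89.7 t 20.60 j6 1.38
```

```bash
python3 -m inch '[{"dx":0.0178,"dy":0.0012,"dz":0,"rx":0,"ry":0,"rz":0.004},{"dx":0.0178,"dy":0.0012,"dz":0.06,"rx":0,"ry":0,"rz":0.004},{"dx":0.0178,"dy":0.0012,"dz":0.12,"rx":0,"ry":0,"rz":0.004},{"dx":0.0178,"dy":0.0012,"dz":0.15,"rx":0,"ry":0,"rz":0.004},{"dx":0.0178,"dy":0.0012,"dz":0.15,"rx":0,"ry":0,"rz":0.004}]';  python3 -m inch '[{"dx":0,"dy":0,"dz":0,"rx":0,"ry":0,"rz":0},{"dx":0,"dy":0,"dz":0,"rx":0,"ry":0,"rz":0},{"dx":0,"dy":0,"dz":0,"rx":0,"ry":0,"rz":0}]'; python3 -m inch '[{"dx":0,"dy":0,"dz":0,"rx":0,"ry":0,"rz":0},{"dx":0,"dy":0,"dz":0,"rx":0,"ry":0,"rz":0},{"dx":0,"dy":0,"dz":0,"rx":0,"ry":0,"rz":0},{"dx":0,"dy":0,"dz":0,"rx":0,"ry":0,"rz":0},{"dx":0,"dy":0,"dz":0,"rx":0,"ry":0,"rz":0}]' -1
```

```text
time: 21.1
tool_pos: [0.432, -0.0045, 0.0059]
tool_rot: [-0.001, 1.0, -0.0, -0.005]
contact_force: [-0.8, 0.6, -0.5]
gripper_width: 1.0
grasp_force: 0.0
time: 21.4
tool_pos: [0.438, -0.0055, 0.0123]
tool_rot: [0.0, 1.0, -0.0, 0.002]
contact_force: [-0.3, 0.4, 0.2]
gripper_width: 1.0
grasp_force: 0.0
time: 21.9
tool_pos: [0.4372, -0.0054, 0.0113]
tool_rot: [0.0, 1.0, -0.0, 0.001]
contact_force: [-0.7, 0.2, 6.3]
gripper_width: 0.676
grasp_force: 64.7
```

```bash
python3 -m inch '[{"dx":0,"dy":0,"dz":-0.03,"rx":0,"ry":0,"rz":0},{"dx":0,"dy":0,"dz":-0.08,"rx":0,"ry":0,"rz":0},{"dx":0,"dy":0,"dz":-0.13,"rx":0,"ry":0,"rz":0},{"dx":0,"dy":0,"dz":-0.15,"rx":0,"ry":0,"rz":0},{"dx":0,"dy":0,"dz":-0.15,"rx":0,"ry":0,"rz":0}]';  python3 -m inch '[{"dx":0,"dy":0,"dz":0,"rx":0,"ry":0,"rz":0},{"dx":0,"dy":0,"dz":0,"rx":0,"ry":0,"rz":0},{"dx":0,"dy":0,"dz":0,"rx":0,"ry":0,"rz":0}]'; python3 -c "
from h import *
s=state();p=s['tool_pos'];print(p);rim('wrist',p[2]+.0307,p[:2],ri=.0255,name='pics/w12.png')
go(.59,.233,.135,90)"
```

```text
time: 22.4
tool_pos: [0.438, -0.0055, 0.1332]
tool_rot: [0.001, 1.0, -0.0, 0.003]
contact_force: [0.0, 0.2, -0.5]
gripper_width: 0.673
grasp_force: 64.4
time: 22.7
tool_pos: [0.4347, -0.005, 0.1279]
tool_rot: [-0.0, 1.0, -0.0, -0.002]
contact_force: [-0.1, -0.1, -0.9]
gripper_width: 0.681
grasp_force: 64.4
[ 0.43472904 -0.00496645  0.12791703]
rim wrist score 132.6  x 0.4347 y -0.0045
dx 0.1936 dy -0.2976 dz -0.0090 rx -0.0004 ry 0.0022 rz -0.0005 cur yaw -90.0 t 22.75 j6 1.39
```

View pics/w12.png

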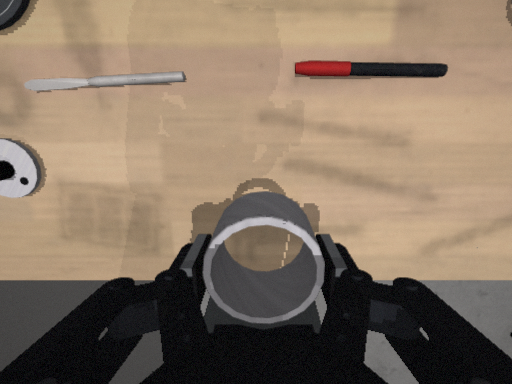

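Sleeve is held level, rim centred (264,267), directly at the TCP. Carrying it to the base.

```bash
python3 -m inch '[{"dx":0.19,"dy":-0.297,"dz":-0.01,"rx":0,"ry":0,"rz":0},{"dx":0.19,"dy":-0.297,"dz":-0.01,"rx":0,"ry":0,"rz":0},{"dx":0.19,"dy":-0.297,"dz":-0.01,"rx":0,"ry":0,"rz":0},{"dx":0.19,"dy":-0.297,"dz":-0.01,"rx":0,"ry":0,"rz":0},{"dx":0.19,"dy":-0.297,"dz":-0.01,"rx":0,"ry":0,"rz":0}]'; python3 -c "
from h import *
go(.575,.233,.135,90);print(state()['tool_pos'])"
```

```text
time: 23.25
tool_pos: [0.5712, 0.2071, 0.1358]
tool_rot: [0.0, 1.0, -0.0, -0.001]
contact_force: [1.0, -0.8, 0.8]
gripper_width: 0.678
grasp_force: 64.5
dx 0.0047 dy -0.0324 dz 0.0010 rx 0.0004 ry 0.0012 rz -0.0003 cur yaw -90.0 t 23.25 j6 1.80
[0.5712011  0.20708324 0.13578356]
```

```bash
python3 -m inch '[{"dx":0.0,"dy":-0.032,"dz":0,"rx":0,"ry":0,"rz":0},{"dx":0.0,"dy":-0.032,"dz":0,"rx":0,"ry":0,"rz":0},{"dx":0.0,"dy":-0.032,"dz":0,"rx":0,"ry":0,"rz":0},{"dx":0.0,"dy":-0.032,"dz":0,"rx":0,"ry":0,"rz":0},{"dx":0.0,"dy":-0.032,"dz":0,"rx":0,"ry":0,"rz":0}]'; python3 -c "
from h import *
s=state();p=s['tool_pos'];print(p);rim('wrist',p[2]+.0307,p[:2],ri=.0255,name='pics/w13.png')
rim('wrist',.040,(.624,.2335),r=.019);rim('wrist',.032,(.624,.2335),r=.03);rim('wrist',.012,(.624,.2335),r=.05);fit('wrist','base',.012,(.624,.233));bridge(.04,0,'pics/w13.png');go(.6238,.2335,.08,90)"
```

```text
time: 23.75
tool_pos: [0.5706, 0.2296, 0.1369]
tool_rot: [0.0, 1.0, -0.001, -0.0]
contact_force: [-0.2, 0.9, -1.6]
gripper_width: 0.677
grasp_force: 64.6
[0.57057686 0.22961983 0.136887  ]
rim wrist score 126.3  x 0.5701 y 0.2306
rim wrist score 33.8  x 0.6235 y 0.2335
rim wrist score 31.3  x 0.6235 y 0.2335
rim wrist score 60.5  x 0.6230 y 0.2340
dx 0.0662 dy -0.0036 dz 0.0715 rx -0.0000 ry -0.0001 rz -0.0007 cur yaw -90.1 t 24.15 j6 1.83
```

View pics/w13.png

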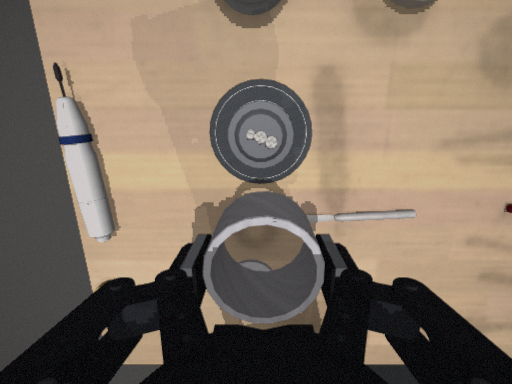

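Bridge is still in place on the base (262,138) and the sleeve is held straight. The rim fits put the base at (.6235,.2335). Moving above it.

```bash
python3 -m inch '[{"dx":0.04,"dy":-0.0027,"dz":0,"rx":0,"ry":0,"rz":0},{"dx":0.0665,"dy":-0.0027,"dz":0.0,"rx":0,"ry":0,"rz":0},{"dx":0.0665,"dy":-0.0027,"dz":0.05,"rx":0,"ry":0,"rz":0},{"dx":0.0665,"dy":-0.0027,"dz":0.065,"rx":0,"ry":0,"rz":0},{"dx":0.0665,"dy":-0.0027,"dz":0.065,"rx":0,"ry":0,"rz":0}]'; python3 -m inch '[{"dx":0,"dy":0,"dz":0,"rx":0,"ry":0,"rz":0},{"dx":0,"dy":0,"dz":0,"rx":0,"ry":0,"rz":0},{"dx":0,"dy":0,"dz":0,"rx":0,"ry":0,"rz":0},{"dx":0,"dy":0,"dz":0,"rx":0,"ry":0,"rz":0},{"dx":0,"dy":0,"dz":0,"rx":0,"ry":0,"rz":0}]'; python3 -c "
from h import *
s=state();p=s['tool_pos'];print(p);rim('wrist',p[2]+.0307,p[:2],ri=.0255,name='pics/w14.png');go(.6238,.2328,.0433,90)"
```

```text
time: 24.65
tool_pos: [0.6212, 0.2323, 0.0812]
tool_rot: [0.001, 1.0, -0.0, -0.004]
contact_force: [-0.5, -0.3, -1.3]
gripper_width: 0.678
grasp_force: 64.6
time: 25.15
tool_pos: [0.6244, 0.2331, 0.0859]
tool_rot: [-0.0, 1.0, -0.0, 0.001]
contact_force: [0.7, 0.7, -1.4]
gripper_width: 0.674
grasp_force: 64.6
[0.62436102 0.23309502 0.08593797]
rim wrist score 133.8  x 0.6234 y 0.2336
dx -0.0006 dy 0.0003 dz 0.0529 rx -0.0001 ry -0.0005 rz -0.0004 cur yaw -90.0 t 25.20 j6 1.82
```

```bash
python3 -m inch '[{"dx":0,"dy":0,"dz":0.012,"rx":0,"ry":0,"rz":0},{"dx":0,"dy":0,"dz":0.024,"rx":0,"ry":0,"rz":0},{"dx":0,"dy":0,"dz":0.034,"rx":0,"ry":0,"rz":0},{"dx":0,"dy":0,"dz":0.042,"rx":0,"ry":0,"rz":0},{"dx":0,"dy":0,"dz":0.046,"rx":0,"ry":0,"rz":0}]'; python3 -m inch '[{"dx":0,"dy":0,"dz":0.003,"rx":0,"ry":0,"rz":0},{"dx":0,"dy":0,"dz":0.006,"rx":0,"ry":0,"rz":0},{"dx":0,"dy":0,"dz":0.008,"rx":0,"ry":0,"rz":0},{"dx":0,"dy":0,"dz":0.008,"rx":0,"ry":0,"rz":0},{"dx":0,"dy":0,"dz":0.008,"rx":0,"ry":0,"rz":0}]'
```

```text
time: 25.7
tool_pos: [0.6232, 0.2327, 0.0466]
tool_rot: [0.0, 1.0, -0.0, -0.001]
contact_force: [1.0, 0.2, -0.6]
gripper_width: 0.677
grasp_force: 64.6
time: 26.2
tool_pos: [0.6246, 0.2331, 0.0434]
tool_rot: [-0.0, 1.0, -0.0, 0.001]
contact_force: [-3.2, -1.0, 5.6]
gripper_width: 0.679
grasp_force: 65.2
```

Seated height reached with light contact. Release and go look, toward the lid.

```bash
python3 -m inch '[{"dx":0,"dy":0,"dz":0,"rx":0,"ry":0,"rz":0},{"dx":0,"dy":0,"dz":0,"rx":0,"ry":0,"rz":0},{"dx":0,"dy":0,"dz":0,"rx":0,"ry":0,"rz":0},{"dx":0,"dy":0,"dz":-0.05,"rx":0,"ry":0,"rz":0},{"dx":0,"dy":0,"dz":-0.11,"rx":0,"ry":0,"rz":0}]' 1; python3 -m inch '[{"dx":0,"dy":0,"dz":-0.02,"rx":0,"ry":0,"rz":0},{"dx":-0.05,"dy":0,"dz":-0.02,"rx":0,"ry":0,"rz":0},{"dx":-0.05,"dy":0,"dz":-0.02,"rx":0,"ry":0,"rz":0},{"dx":-0.05,"dy":0,"dz":-0.02,"rx":0,"ry":0,"rz":0},{"dx":-0.05,"dy":0,"dz":-0.02,"rx":0,"ry":0,"rz":0}]'; python3 -c "
from h import *
for z in (.074,.077): rim('wrist',z,(.6235,.2335),ri=.0255,name='pics/w15.png')
rim('wrist',.012,(.6235,.2335),r=.05);fit('wrist','lid',0,(.455,.247));go(.437,.247,.12,90);print(state()['tool_pos'])"
```

```text
time: 26.7
tool_pos: [0.6216, 0.2323, 0.1268]
tool_rot: [0.001, 1.0, -0.0, -0.004]
contact_force: [1.5, 0.8, 0.2]
gripper_width: 0.999
grasp_force: 0.0
time: 27.2
tool_pos: [0.5846, 0.233, 0.1457]
tool_rot: [-0.0, 1.0, -0.0, 0.0]
contact_force: [0.7, -0.9, 0.5]
gripper_width: 0.999
grasp_force: 0.0
rim wrist score 151.6  x 0.6240 y 0.2340
rim wrist score 123.0  x 0.6245 y 0.2340
rim wrist score 53.7  x 0.6230 y 0.2340
wrist lid [0.4543 0.2457] conf 0.90 area ratio 0.958
dx -0.1846 dy -0.0174 dz 0.0324 rx -0.0000 ry -0.0001 rz -0.0007 cur yaw -90.1 t 27.45 j6 1.83
[0.5846666  0.23296653 0.14591132]
```

View pics/w15.png

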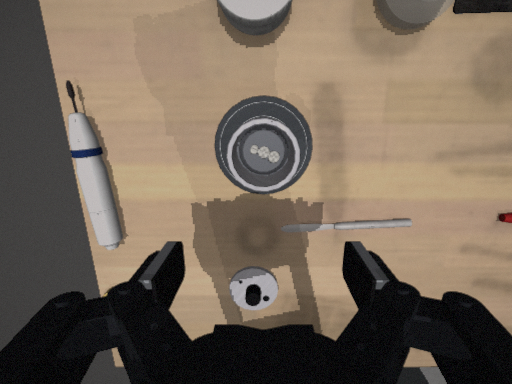

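Sleeve sits concentric on the base around the bridge (264,152), and the lid is at (254,289). That was my 15th picture, one over the limit of 14, so from here I work on numbers only.

```bash
python3 -m inch '[{"dx":-0.185,"dy":-0.017,"dz":0.0,"rx":0,"ry":0,"rz":0},{"dx":-0.185,"dy":-0.017,"dz":0.0,"rx":0,"ry":0,"rz":0},{"dx":-0.185,"dy":-0.017,"dz":0.032,"rx":0,"ry":0,"rz":0},{"dx":-0.185,"dy":-0.017,"dz":0.032,"rx":0,"ry":0,"rz":0},{"dx":-0.185,"dy":-0.017,"dz":0.032,"rx":0,"ry":0,"rz":0}]' -0.2; python3 -m inch '[{"dx":0,"dy":0,"dz":0,"rx":0,"ry":0,"rz":0},{"dx":0,"dy":0,"dz":0,"rx":0,"ry":0,"rz":0},{"dx":0,"dy":0,"dz":0,"rx":0,"ry":0,"rz":0},{"dx":0,"dy":0,"dz":0,"rx":0,"ry":0,"rz":0}]'; python3 -c "
from h import *
print(state()['tool_pos']);fit('wrist','lid',0,(.455,.247));rim('wrist',.012,(.4545,.246));rim('wrist',.03,(.4545,.246),r=.009);go(.4545,.246,.015,90)"
```

```text
time: 27.95
tool_pos: [0.4346, 0.2466, 0.1191]
tool_rot: [0.0, 1.0, 0.0, -0.001]
contact_force: [0.1, -0.1, 0.7]
gripper_width: 0.398
grasp_force: 0.0
time: 28.35
tool_pos: [0.4373, 0.2468, 0.1211]
tool_rot: [-0.0, 1.0, -0.001, 0.001]
contact_force: [0.2, -0.2, -1.4]
gripper_width: 0.398
grasp_force: 0.0
[0.4372772  0.24675371 0.1210603 ]
wrist lid [0.4545 0.2458] conf 0.63 area ratio 0.969
rim wrist score 21.6  x 0.4535 y 0.2460
rim wrist score 114.0  x 0.4560 y 0.2460
dx 0.0227 dy 0.0008 dz 0.1317 rx -0.0000 ry -0.0000 rz -0.0006 cur yaw -90.1 t 28.55 j6 1.94
```

```bash
python3 -m inch '[{"dx":0.023,"dy":0.001,"dz":0,"rx":0,"ry":0,"rz":0},{"dx":0.023,"dy":0.001,"dz":0.05,"rx":0,"ry":0,"rz":0},{"dx":0.023,"dy":0.001,"dz":0.09,"rx":0,"ry":0,"rz":0},{"dx":0.023,"dy":0.001,"dz":0.11,"rx":0,"ry":0,"rz":0},{"dx":0.023,"dy":0.001,"dz":0.11,"rx":0,"ry":0,"rz":0}]'; python3 -m inch '[{"dx":0,"dy":0,"dz":0,"rx":0,"ry":0,"rz":0},{"dx":0,"dy":0,"dz":0,"rx":0,"ry":0,"rz":0},{"dx":0,"dy":0,"dz":0,"rx":0,"ry":0,"rz":0},{"dx":0,"dy":0,"dz":0,"rx":0,"ry":0,"rz":0}]'; python3 -c "
from h import *
print(state()['tool_pos']);rim('wrist',.03,(.4545,.246),r=.009);rim('wrist',.012,(.4545,.246));go(.455,.246,.0155,90)"
```

```text
time: 29.05
tool_pos: [0.4519, 0.2449, 0.029]
tool_rot: [0.001, 1.0, -0.0, -0.003]
contact_force: [0.2, 0.3, 0.5]
gripper_width: 0.396
grasp_force: 0.0
time: 29.45
tool_pos: [0.4553, 0.2462, 0.0336]
tool_rot: [-0.0, 1.0, -0.0, 0.001]
contact_force: [0.3, 0.1, 0.4]
gripper_width: 0.399
grasp_force: 0.0
[0.45531372 0.24622019 0.03357314]
rim wrist score 63.5  x 0.4605 y 0.2460
rim wrist score 28.0  x 0.4535 y 0.2460
dx 0.0001 dy 0.0001 dz 0.0220 rx -0.0003 ry -0.0009 rz -0.0005 cur yaw -90.0 t 29.55 j6 1.92
```

```bash
python3 -m inch '[{"dx":0,"dy":0,"dz":0.01,"rx":0,"ry":0,"rz":0},{"dx":0,"dy":0,"dz":0.018,"rx":0,"ry":0,"rz":0},{"dx":0,"dy":0,"dz":0.022,"rx":0,"ry":0,"rz":0},{"dx":0,"dy":0,"dz":0.022,"rx":0,"ry":0,"rz":0},{"dx":0,"dy":0,"dz":0.022,"rx":0,"ry":0,"rz":0}]'; python3 -m inch '[{"dx":0,"dy":0,"dz":0,"rx":0,"ry":0,"rz":0},{"dx":0,"dy":0,"dz":0,"rx":0,"ry":0,"rz":0},{"dx":0,"dy":0,"dz":0,"rx":0,"ry":0,"rz":0},{"dx":0,"dy":0,"dz":0,"rx":0,"ry":0,"rz":0},{"dx":0,"dy":0,"dz":0,"rx":0,"ry":0,"rz":0}]' -1; python3 -m inch '[{"dx":0,"dy":0,"dz":-0.03,"rx":0,"ry":0,"rz":0},{"dx":0,"dy":0,"dz":-0.08,"rx":0,"ry":0,"rz":0},{"dx":0,"dy":0,"dz":-0.13,"rx":0,"ry":0,"rz":0},{"dx":0,"dy":0,"dz":-0.18,"rx":0,"ry":0,"rz":0},{"dx":0,"dy":0,"dz":-0.18,"rx":0,"ry":0,"rz":0}]';  python3 -c "
from h import *
print(state()['tool_pos']);go(.575,.2335,.16,90)"
```

```text
time: 30.05
tool_pos: [0.4543, 0.2458, 0.0144]
tool_rot: [0.0, 1.0, -0.0, -0.0]
contact_force: [0.1, -0.6, 0.1]
gripper_width: 0.401
grasp_force: 0.0
time: 30.55
tool_pos: [0.4549, 0.246, 0.0152]
tool_rot: [-0.0, 1.0, -0.0, 0.0]
contact_force: [0.6, -0.7, 2.9]
gripper_width: 0.176
grasp_force: 58.9
time: 31.05
tool_pos: [0.458, 0.2472, 0.1656]
tool_rot: [-0.002, 1.0, -0.0, 0.006]
contact_force: [1.6, -0.0, 0.2]
gripper_width: 0.179
grasp_force: 58.8
[0.45803393 0.2472365  0.16558872]
dx 0.1461 dy 0.0171 dz 0.0086 rx -0.0027 ry -0.0075 rz -0.0004 cur yaw -90.0 t 31.05 j6 1.92
```

```bash
python3 -m inch '[{"dx":0.146,"dy":0.0171,"dz":0.0,"rx":0,"ry":0,"rz":0},{"dx":0.146,"dy":0.0171,"dz":0.0,"rx":0,"ry":0,"rz":0},{"dx":0.146,"dy":0.0171,"dz":0.0,"rx":0,"ry":0,"rz":0},{"dx":0.146,"dy":0.0171,"dz":0.0,"rx":0,"ry":0,"rz":0}]'; python3 -m inch '[{"dx":0,"dy":0,"dz":0,"rx":0,"ry":0,"rz":0},{"dx":0,"dy":0,"dz":0,"rx":0,"ry":0,"rz":0},{"dx":0,"dy":0,"dz":0,"rx":0,"ry":0,"rz":0},{"dx":0,"dy":0,"dz":0,"rx":0,"ry":0,"rz":0},{"dx":0,"dy":0,"dz":0,"rx":0,"ry":0,"rz":0}]'; python3 -c "
from h import *
p=state()['tool_pos'];print(p);rim('wrist',p[2]-.0032,p[:2],name='pics/w16.png');fit('wrist','lid',p[2]-.0152,p[:2])
rim('wrist',.074,(.6238,.2337),ri=.0255);go(.6238,.2337,.085,90)"
```

```text
time: 31.45
tool_pos: [0.5725, 0.2311, 0.1568]
tool_rot: [0.0, 1.0, -0.001, -0.001]
contact_force: [-0.1, -0.3, -0.6]
gripper_width: 0.179
grasp_force: 58.8
time: 31.95
tool_pos: [0.5708, 0.2324, 0.1589]
tool_rot: [-0.0, 1.0, -0.0, 0.0]
contact_force: [0.1, -0.6, -1.2]
gripper_width: 0.18
grasp_force: 58.8
[0.57081367 0.23235907 0.15894235]
rim wrist score 43.4  x 0.5698 y 0.2334
wrist lid [0.5758 0.2327] conf 0.57 area ratio 0.654
rim wrist score 159.8  x 0.6238 y 0.2337
dx 0.0658 dy -0.0019 dz 0.0923 rx -0.0000 ry -0.0001 rz -0.0004 cur yaw -90.0 t 32.15 j6 1.84
```

```bash
python3 -m inch '[{"dx":0.04,"dy":-0.001,"dz":0,"rx":0,"ry":0,"rz":0},{"dx":0.0665,"dy":-0.001,"dz":0.0,"rx":0,"ry":0,"rz":0},{"dx":0.0665,"dy":-0.001,"dz":0.04,"rx":0,"ry":0,"rz":0},{"dx":0.0665,"dy":-0.001,"dz":0.067,"rx":0,"ry":0,"rz":0},{"dx":0.0665,"dy":-0.001,"dz":0.067,"rx":0,"ry":0,"rz":0}]'; python3 -m inch '[{"dx":0,"dy":0,"dz":0,"rx":0,"ry":0,"rz":0},{"dx":0,"dy":0,"dz":0,"rx":0,"ry":0,"rz":0},{"dx":0,"dy":0,"dz":0,"rx":0,"ry":0,"rz":0},{"dx":0,"dy":0,"dz":0,"rx":0,"ry":0,"rz":0},{"dx":0,"dy":0,"dz":0,"rx":0,"ry":0,"rz":0}]'; python3 -c "
from h import *
p=state()['tool_pos'];print(p);rim('wrist',p[2]-.0032,p[:2],name='pics/w17.png');A[:]=np.linspace(-1.3,1.3,60);rim('wrist',p[2]-.0032,p[:2])
go(.6244,.233,.0832,90)"
```

```text
time: 32.65
tool_pos: [0.6217, 0.2321, 0.1003]
tool_rot: [0.001, 1.0, -0.0, -0.004]
contact_force: [-0.6, -0.0, -1.1]
gripper_width: 0.178
grasp_force: 58.8
time: 33.15
tool_pos: [0.6248, 0.2331, 0.1061]
tool_rot: [-0.0, 1.0, -0.0, 0.001]
contact_force: [-0.1, -0.1, -2.2]
gripper_width: 0.183
grasp_force: 58.8
[0.6248146  0.23305533 0.10606465]
rim wrist score 43.8  x 0.6238 y 0.2336
rim wrist score 83.1  x 0.6238 y 0.2336
dx -0.0003 dy -0.0001 dz 0.0280 rx -0.0001 ry -0.0004 rz -0.0004 cur yaw -90.0 t 33.25 j6 1.82
```

Lid (.6238,.2336) matches the sleeve (.6238,.2337), so I lower it.

```bash
python3 -m inch '[{"dx":0,"dy":0,"dz":0.008,"rx":0,"ry":0,"rz":0},{"dx":0,"dy":0,"dz":0.014,"rx":0,"ry":0,"rz":0},{"dx":0,"dy":0,"dz":0.019,"rx":0,"ry":0,"rz":0},{"dx":0,"dy":0,"dz":0.023,"rx":0,"ry":0,"rz":0},{"dx":0,"dy":0,"dz":0.026,"rx":0,"ry":0,"rz":0}]'; python3 -m inch '[{"dx":0,"dy":0,"dz":0.002,"rx":0,"ry":0,"rz":0},{"dx":0,"dy":0,"dz":0.004,"rx":0,"ry":0,"rz":0},{"dx":0,"dy":0,"dz":0.004,"rx":0,"ry":0,"rz":0},{"dx":0,"dy":0,"dz":0.004,"rx":0,"ry":0,"rz":0},{"dx":0,"dy":0,"dz":0.004,"rx":0,"ry":0,"rz":0}]'
```

```text
time: 33.75
tool_pos: [0.6242, 0.2328, 0.0836]
tool_rot: [0.0, 1.0, -0.0, -0.0]
contact_force: [-0.1, 0.0, -1.7]
gripper_width: 0.181
grasp_force: 58.8
time: 34.25
tool_pos: [0.625, 0.233, 0.0834]
tool_rot: [-0.0, 1.0, -0.0, 0.001]
contact_force: [-3.9, -1.1, 7.1]
gripper_width: 0.181
grasp_force: 59.6
```

Contact at .0834 matches the seated height (.0832). Release, rise and check.

```bash
python3 -m inch '[{"dx":0,"dy":0,"dz":0,"rx":0,"ry":0,"rz":0},{"dx":0,"dy":0,"dz":0,"rx":0,"ry":0,"rz":0},{"dx":0,"dy":0,"dz":0,"rx":0,"ry":0,"rz":0},{"dx":0,"dy":0,"dz":-0.04,"rx":0,"ry":0,"rz":0},{"dx":0,"dy":0,"dz":-0.09,"rx":0,"ry":0,"rz":0}]' -0.2; python3 -m inch '[{"dx":0,"dy":0,"dz":-0.05,"rx":0,"ry":0,"rz":0},{"dx":-0.09,"dy":0,"dz":-0.05,"rx":0,"ry":0,"rz":0},{"dx":-0.09,"dy":0,"dz":-0.05,"rx":0,"ry":0,"rz":0},{"dx":-0.09,"dy":0,"dz":-0.05,"rx":0,"ry":0,"rz":0},{"dx":-0.09,"dy":0,"dz":-0.05,"rx":0,"ry":0,"rz":0}]'; python3 -c "
from h import *
for z in (.08,.083): rim('wrist',z,(.6238,.2337))
rim('wrist',.098,(.6238,.2337),r=.009,name='pics/w18.png')
fit('wrist','lid',.068,(.6238,.2337));fit('side','lid',.068,(.6238,.2337));fit('scene','lid',.068,(.6238,.2337))"
```

```text
time: 34.75
tool_pos: [0.6224, 0.2323, 0.1502]
tool_rot: [0.001, 1.0, -0.0, -0.003]
contact_force: [-0.3, 0.7, 1.3]
gripper_width: 0.396
grasp_force: 0.0
time: 35.25
tool_pos: [0.5524, 0.233, 0.193]
tool_rot: [-0.0, 1.0, -0.0, 0.0]
contact_force: [0.6, 1.0, -0.9]
gripper_width: 0.398
grasp_force: 0.0
rim wrist score 87.8  x 0.6243 y 0.2337
rim wrist score 75.7  x 0.6243 y 0.2337
rim wrist score 121.6  x 0.6243 y 0.2337
wrist lid [0.6246 0.2335] conf 0.59 area ratio 0.961
side lid [0.6219 0.2376] conf 0.65 area ratio 0.580
scene lid [0.6253 0.233 ] conf 0.58 area ratio 0.985
```

```bash
python3 -c "
from plant import ticket
print(ticket.job_done())"
```

```text
the job is handed in; nothing more can be done
None
```

The flask is assembled on the plate in the order asked and handed in at about 35 s; contact heights and camera fits put the sleeve and lid fully seated and the bridge about 1.5 mm off the middle of the base, but I viewed 15 pictures, one over the limit of 14, and the final lid check was by numbers only.

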